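# Square up the side stop of the slide-imaging fixture

### The arm

A 6-joint arm with a two-finger parallel gripper is mounted at the origin on the work surface. World frame = base frame: x ahead of the robot, y to its left, z up, the work surface at z = 0. Lengths are in m, angles in rad, forces in N, time in s.
With the tool pointing down it reaches from about 0.4 to 0.825 m from the base axis. Payload 7 kg.
Tool frame: the origin (TCP) lies on the front face of the gripper's body, between the roots of the fingers; the fingertips stand 73 mm ahead of it and the grasp point (between the pads) lies 54 mm ahead of it; z points along the fingers, y is the direction in which the jaws open and shut (so a half turn about z gives the same grasp; the last joint's range is limited). The gripper opens to 85 mm and grips with 20 to 120 N. Pads are 22 mm wide; open, the fingers measure 114 mm over their backs; the gripper's body (76 mm by 85 mm) begins 54 mm behind the grasp point. The pads swing forward as they close: fully open they stand 13 mm farther back than shut.
Start: joints at [1.494, 0.359, 0.012, 0, -1.224, -0.288], TCP at [0.241, 0.631, 0.304] pointing down, gripper open.
Joint ranges: [-3.07, 3.07], [-1.43, 2.12], [-1.02, 1.25], [-3.03, 1.67], [-3.05, -0], [-3.03, 3.03]. Speed limits (rad/s): [2.39, 2.39, 3.01, 3.14, 3.14, 3.14].

### API

Orientations are given as a rotation vector (axis times angle).
In Python, from workcell import arm gives the robot as it stands.
- The arm moves only by the tool play_rows, never from a script. Its argument "moves" is a list of rows, each an object with "hand": the opening, from -1 (shut) to 1 (fully open), so that 0 is half open; "slide": the shift along the tool's x, y, z each as a share of 0.02 m, from -1 to 1, a list of three; "spin": the turn about the tool's z as a share of 0.1 rad, from -1 to 1. A call has 1 to 20 rows; each row shifts and turns the commanded pose from where the row before left it, along the tool's axes as they then stand; what a row does not reach is not made up. A row lasts 1/8 s, in which the tool goes at most 62.5 mm and 10.7 degrees, less where a joint would pass 70% of its speed; a pose out of reach is approached as far as the arm can. A call with a number of a shift or a turn outside -1 to 1 is refused whole. A call with a gripper value outside its range is refused whole. The fingers move at their own pace and stop on an object; "grip_force" is the grip in N (left out, the last holds). Time passes only in rows, so rows that do not move let the fingers close. It gives the time, the measured TCP pose, the force and the opening at its end, in the units of the state.
- arm.get_state(): the state, without advancing time (a new reading comes with each control period).
- arm.grab_frame(name): name is "scene" or "top" or "wrist"; returns (picture, depth): 384x512x3 uint8, red, green, blue; 384x512 float32, m along the optical axis (not along the pixel's ray), 0 where there is no reading.
- arm.camera_model(name): a dict with "K" (3x3 intrinsics, pixels), "R" (3x3) and "t" (3): a world point X has camera coordinates R X + t. Camera axes: x right, y down, z forward; pixel columns grow to the right and rows downward; lengths in m; the calibration is good to about 2 mm. A picture is of the moment at which its call begins: read the wrist's pose just before it. camera_model takes no time and is no camera call; for the wrist camera it gives the pose at the moment of the call.
- arm.hand_in(): hands the job in, once; it reports no verdict.
The state is a dict: "time": time; "joints": joint angles; "qd": joint speeds; "tau": joint torques, N m; "eef_pos": TCP position; "ee_rot": TCP orientation; "wrist_force": force on the tool from outside, world axes, zero at the start; "wrist_torque": the same for the moment, N m; "opening": finger opening in m.
Only numpy, scipy, OpenCV 4.12 (cv2) and the standard library are available. Lean on these libraries where they do the work, as an engineer would, in place of code of your own. Each camera call takes 0.05 s, during which the arm holds its last target.

### The job

On the slide-imaging fixture, first slide the side stop by its knob all the way to the end stop. Then take the steel setting square by its grip, lay it flat on the fixture plate and press it into the corner between back rail and side stop until both its legs bear flush, and finish while still holding it there, pressed against both: do not let go. Leave the other things on and around the fixture where they are.

Things in the scene. Friction and masses are not known exactly. Their poses are not given: they have to be found in the camera images.
- fixture: Fixed aluminium plate 190 by 260 mm, 10 mm thick (x -105 to +85 mm, y -130 to +130 mm), flat on the counter. Origin at counter level; z up, x away from the robot to the back rail, y the way the side stop slides home, to a dark end stop block (its face at y = +97 mm; 34 mm high). A guide rail, top 16 mm above the counter, runs along y at x = -70 mm.
- back_rail: Fixed steel bar along the plate's far edge, 25 mm high (top 35 mm above the counter), 256 mm long. Same origin and axes as the fixture; its face towards the robot is the plane x = +55 mm of the fixture.
- side_stop: Sliding steel bar, 24 mm wide (y), 109 mm long (x -55 to +54 mm), top 34 mm above the counter. Axes as the fixture; origin at counter level on the bar's centre line, at fixture x = 0; its working face is 12 mm to -y of it. With the back rail it makes the corner. Its saddle, 40 mm wide (y), top 34 mm above the counter, is at its near end (x -85 to -55 mm).
- carriage (a joint): How far the side stop has slid along the fixture's +y, in m: 0 to 0.12; 0.12 is against the end stop. It stays where it is left; sliding it takes about 2.5 N.
- knob (a point): Centre of the top of the side stop's knob: a black upright round post 20 mm in diameter and 36 mm tall on the saddle (from 34 to 70 mm above the counter). Axes as the fixture.
- corner (a point): The corner where back rail and side stop meet when the side stop is home, at the plate's upper surface (10 mm above the counter); fixed to the fixture, axes as the fixture. The square goes to its -x, -y side. All faces are bare and rub (friction about 0.6), so a leg already pressed hard takes up part of the push along it.
- square: Loose steel square, about 0.5 kg, flat on the counter: two legs 24 mm wide, 12 mm thick, a diagonal strut 16 mm wide, and on the strut a black upright grip 14 mm thick, 40 mm long, 12 to 46 mm above the underside. Origin on the underside below the grip's middle; z up. The grip's length lies at 45 degrees, from (-x, +y) to (+x, -y); its thickness along (+x, +y).
- square_corner (a point): Outer corner of the square, on the underside, 50 mm along its x and 50 mm along its y from its origin; same axes. The outer face of the 120 mm leg (x = +50 mm, y -70 to +50) goes against the back rail, that of the 90 mm leg (y = +50 mm, x -40 to +50) against the side stop; seated, its axes are parallel to the fixture's.
- dropper_bottle: Small amber dropper bottle 26 mm in diameter, 55 mm tall, standing on the fixture plate; origin under its centre. Leave it.
- specimen_jar: Clear jar 48 mm in diameter, 55 mm tall, near the square; origin under its centre. Leave it.
- slide_box: White lidded slide box, 87 by 42 by 34 mm; origin under its centre. Leave it.
- stain_jar: Amber jar 60 mm in diameter, 75 mm tall; origin under its centre. Leave it.
- petri_dish: Clear dish 90 mm in diameter, 15 mm tall; origin under its centre. Leave it.
- pen: White marker pen 120 mm long, 13 mm thick, lying; origin under its middle, length along x. Leave it.
Things that resemble listed ones, but are neither listed nor needed, are in the scene too. Of the things that look like the square, the smallest one is meant.

How it is judged:
By the outcome, as a careful person would: the job done as asked, in the order asked, and still so for the second after the job is handed in, while the arm keeps its last pose, push and grip.
It also fails if it takes over 66 s, if anything falls off the work surface, if the arm or the gripper's body presses on something with over 40 N, if the wrist force passes 120 N, or if a joint passes its speed limit or range.

## Working session

There is one attempt and no reset: what is moved stays moved. The work goes in short steps, Python scripts to look and compute and a tool call to move; the robot and the scene stay as the last step left them, time stands still between calls to the robot, and variables do not carry over. Pictures are saved under pics/ and viewed, and the job is handed in when it is done.

Besides the shell and the picture viewer there is one more tool, called after ">>>" as name(argument=value, ...), one argument or row to a line, values as JSON. play_rows: Moves the arm, as the interface text tells. Its arguments: {"type":"object","properties":{"moves":{"type":"array","items":{"type":"object","properties":{"hand":{"type":"number"},"slide":{"type":"array","items":{"type":"number"}},"spin":{"type":"number"}}}},"grip_force":{"type":"number"}},"required":["moves"]}

```bash
mkdir -p pics; ls
cat > h.py <<'E'
import numpy as np, cv2
from workcell import arm
def grab(n):
    m=arm.camera_model(n); p,d=arm.grab_frame(n)
    np.savez(f'{n}.npz',p=p,d=d,K=m['K'],R=m['R'],t=m['t'])
    return p,d,m
def load(n): return np.load(f'{n}.npz')
def ray(m,u,v,z):
    K,R,t=[np.array(m[k]) for k in 'KRt']
    c=-R.T@t; d=R.T@np.linalg.inv(K)@np.array([u,v,1.]); s=(z-c[2])/d[2]; return c+s*d
def proj(m,X):
    K,R,t=[np.array(m[k]) for k in 'KRt']
    x=K@(R@np.array(X)+t); return x[:2]/x[2]
E
python3 - <<'E'
from h import *
print(arm.get_state())
for n in ['scene','top','wrist']:
    p,d,m=grab(n); cv2.imwrite(f'pics/{n}0.png',cv2.resize(p[...,::-1],(800,600),interpolation=cv2.INTER_CUBIC))
    print(n,np.array(m['K']).round(1).tolist(),(-np.array(m['R']).T@m['t']).round(3))
E
```

```text
pics
{'time': 0.0, 'joints': array([ 1.49409920e+00,  3.59398931e-01,  1.10889949e-02, -3.63751375e-04,
       -1.22409888e+00, -2.88093262e-01]), 'qd': array([-1.58826183e-03, -3.40970349e-05, -2.25070881e-03, -4.25423335e-04,
       -1.67720528e-03,  2.16764068e-04]), 'tau': array([ 5.18491822e-05, -5.83322883e+01,  2.93409956e+01,  6.93641827e+00,
       -6.19532308e-03,  2.06514392e-05]), 'eef_pos': array([0.24069589, 0.63025249, 0.30296646]), 'ee_rot': array([ 3.08783244e+00, -5.69733383e-01, -2.66864519e-04]), 'wrist_force': array([-0.74609006,  0.12802515, -1.1583178 ]), 'wrist_torque': array([-0.00032598, -0.00479677, -0.03890709]), 'opening': 0.08516575900019593}
scene [[413.2, 0.0, 254.5], [0.0, 413.2, 195.0], [0.0, 0.0, 1.0]] [ 0.931 -0.682  0.805]
top [[352.7, 0.0, 257.6], [0.0, 352.7, 194.5], [0.0, 0.0, 1.0]] [ 0.412 -0.132  0.97 ]
wrist [[305.7, 0.0, 254.5], [0.0, 305.7, 195.6], [0.0, 0.0, 1.0]] [0.32  0.6   0.373]
```

View pics/scene0.png

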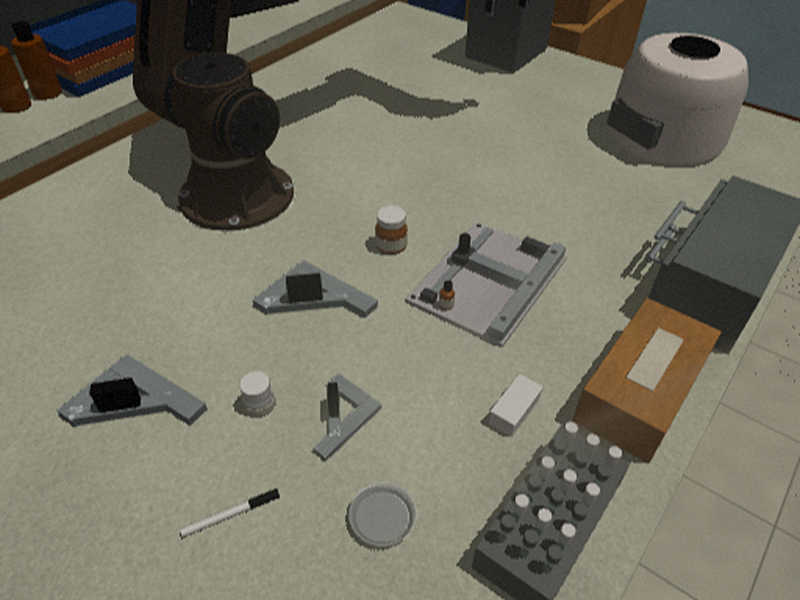

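View pics/top0.png

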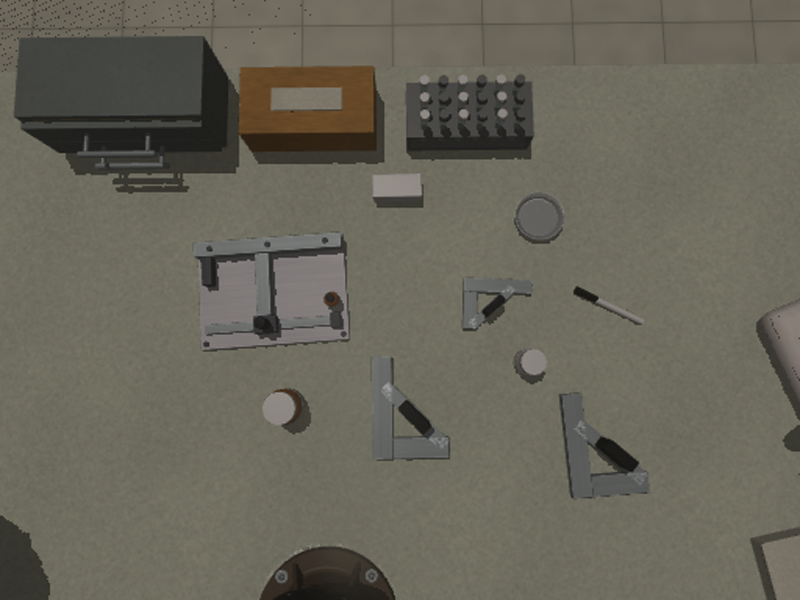

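View pics/wrist0.png

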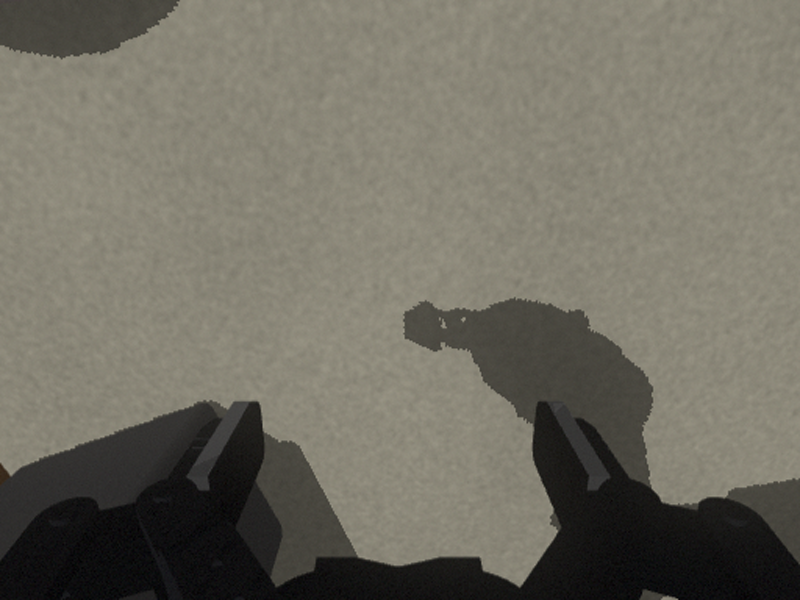

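The smallest square-like item is at top (495,303), with its strut and grip inside; the larger decoys are at (410,410) and (605,450). I'll check this in a close crop and measure.

Run:
```python
from h import *
a=load('top'); p=a['p'][...,::-1]
def crop(n,x0,x1,y0,y1,s):
    c=cv2.resize(p[y0:y1,x0:x1],None,fx=s,fy=s,interpolation=cv2.INTER_CUBIC); c=cv2.convertScaleAbs(c,alpha=1.5)
    for u in range(x0,x1,10): cv2.putText(c,str(u),((u-x0)*s,8),0,.3,(0,255,255),1); cv2.line(c,((u-x0)*s,10),((u-x0)*s,16),(0,255,255),1)
    for v in range(y0,y1,10): cv2.putText(c,str(v),(0,(v-y0)*s),0,.3,(0,255,255),1); cv2.line(c,(18,(v-y0)*s),(24,(v-y0)*s),(0,255,255),1)
    cv2.imwrite(n,c)
crop('pics/tf.png',115,235,145,230,6); crop('pics/tsq.png',285,365,170,245,8)
b=load('scene');p=b['p'][...,::-1]
crop('pics/sf.png',250,370,135,225,6)
```

```text
(no output)
```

View pics/tf.png

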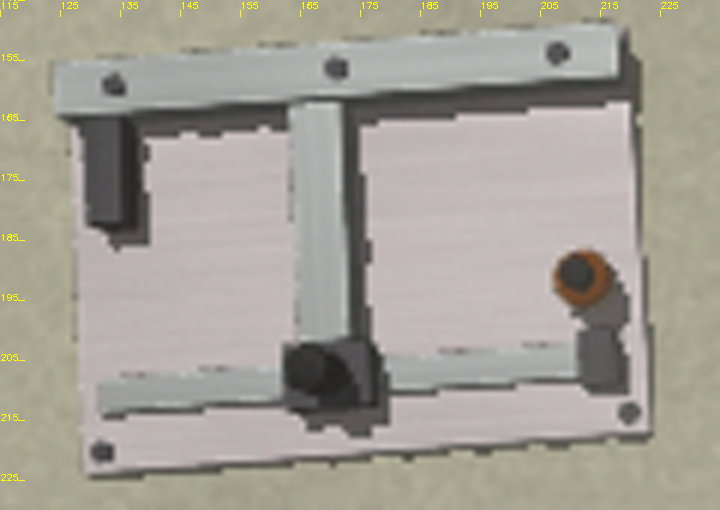

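View pics/tsq.png

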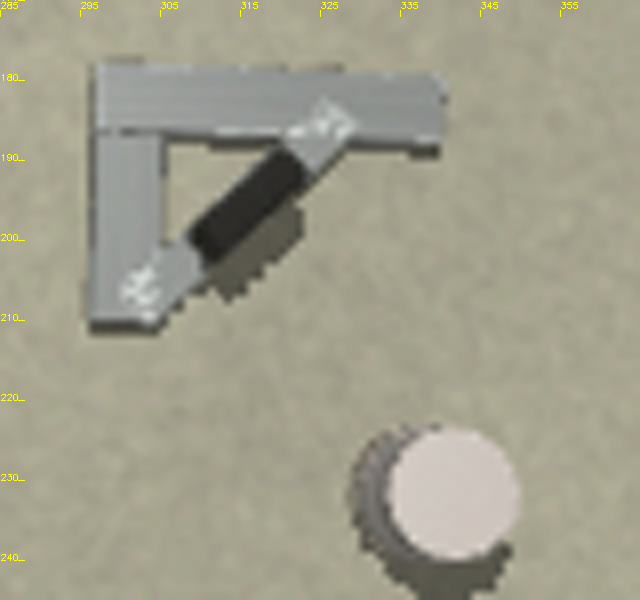

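View pics/sf.png

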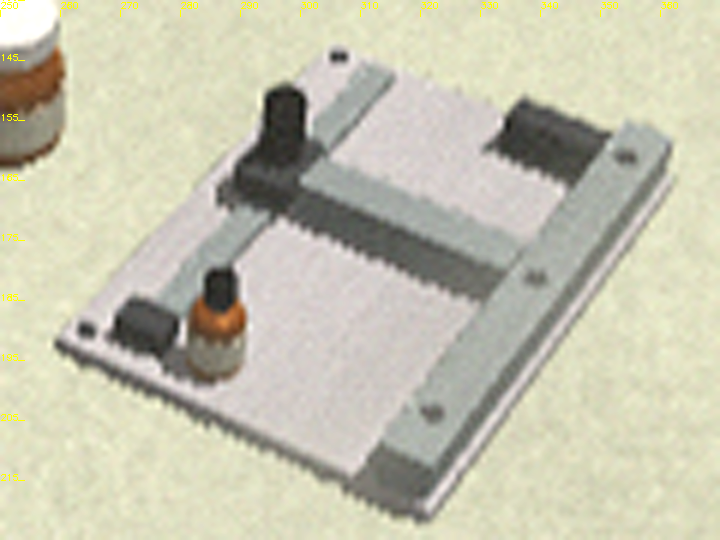

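```bash
cat > m1.py <<'E'
from h import *
from scipy.optimize import least_squares
def fit(pts_model, world):
    A=np.array(pts_model);B=np.array(world)[:,:2]
    a0=A-A.mean(0);b0=B-B.mean(0)
    th=np.arctan2((a0[:,0]*b0[:,1]-a0[:,1]*b0[:,0]).sum(),(a0*b0).sum())
    R=np.array([[np.cos(th),-np.sin(th)],[np.sin(th),np.cos(th)]])
    t=B.mean(0)-R@A.mean(0); return th,t,(B-(A@R.T+t))*1000
E
python3 - <<'E'
from m1 import *
a=load('top')
px=[(124.4,164.2,.035,(.055,.128)),(217.4,157.4,.035,(.055,-.128)),(124.2,155.6,.035,(.085,.128)),(219,149.6,.035,(.085,-.128)),(129.8,224,.010,(-.105,.130)),(223.2,217.4,.010,(-.105,-.130))]
th,t,r=fit([q[3] for q in px],[ray(a,*q[:3]) for q in px]); print('fix',np.degrees(th),t,r.round(1).tolist())
k=ray(a,(313/6)+115-.3,(368/6)+145-.3,.070);print('knob top',k)
R=np.array([[np.cos(th),-np.sin(th)],[np.sin(th),np.cos(th)]])
print('knob in fix',R.T@(k[:2]-t)); print('corner',R@[.055,.085]+t,'knob home', R@((R.T@(k[:2]-t))))
# side stop edges: at z .034
for uv in [(164,162),(172,161)]: print('bar',R.T@(ray(a,*uv,.034)[:2]-t))
print('bottle',R.T@(ray(a,211,190,.055)[:2]-t))
px=[(296.9,177.8,.012,(.05,.05)),(340.3,178.9,.012,(.05,-.07)),(296.2,209.8,.012,(-.04,.05))]
th,t,r=fit([q[3] for q in px],[ray(a,*q[:3]) for q in px]); print('sq',np.degrees(th),t,r.round(1).tolist())
print('grip',ray(a,315.9,195.3,.046))
print('jar',ray(a,341,231,.055))
b=load('scene'); print('knob scene',proj(b,k))
E
```

```text
fix 3.547192989724681 [0.55711048 0.09612483] [[2.5, -0.4], [3.0, 4.2], [-3.8, -0.9], [-5.4, -1.9], [2.1, -3.4], [1.7, 2.5]]
knob top [0.48927568 0.10080862 0.07      ]
knob in fix [-0.06741505  0.0088718 ]
corner [0.6067461  0.18436487] knob home [-0.0678348   0.00468379]
bar [0.05610269 0.02080408]
bar [ 0.05731739 -0.0008888 ]
bottle [-0.03200414 -0.10432467]
sq -2.3581397462021805 [ 0.51778538 -0.28795582] [[-0.9, -0.3], [-0.1, 0.4], [0.9, -0.2]]
grip [ 0.51620716 -0.28556721  0.046     ]
jar [ 0.42188987 -0.34625003  0.055     ]
knob scene [296.20860677 151.60490926]
```

Run:
```python
from m1 import *
a=load('top')
px=[(124.4,164.2,.035,(.055,.128)),(217.4,157.4,.035,(.055,-.128)),(129.8,224,.010,(-.105,.130)),(223.2,217.4,.010,(-.105,-.130))]
th,t,r=fit([q[3] for q in px],[ray(a,*q[:3]) for q in px]); print('fix',np.degrees(th),t,r.round(1).tolist())
R=np.array([[np.cos(th),-np.sin(th)],[np.sin(th),np.cos(th)]])
k=ray(a,(313/6)+115-.3,(368/6)+145-.3,.070);print('knob top',k,'fix',R.T@(k[:2]-t),'dist',np.hypot(*k[:2]))
print('home delta',R@[0,.085-(R.T@(k[:2]-t))[1]])
s=arm.get_state(); from scipy.spatial.transform import Rotation as Ro
print(Ro.from_rotvec(s['ee_rot']).as_matrix().round(3))
M=arm.camera_model('wrist'); Rt=Ro.from_rotvec(s['ee_rot']).as_matrix()
print('cam in tool',Rt.T@(-np.array(M['R']).T@M['t']-s['eef_pos']), (np.array(M['R'])@Rt).round(3))
for uv in [(137,182)]: print('endstop near right corner top', R.T@(ray(a,*uv,.034)[:2]-t))
```

```text
fix 3.8381885376019365 [0.55940758 0.09696316] [[0.8, -1.5], [0.1, 3.0], [0.4, -3.6], [-1.3, 2.1]]
knob top [0.48927568 0.10080862 0.07      ] fix [-0.06971719  0.00853139] dist 0.4995528671710767
home delta [-0.00511873  0.0762971 ]
[[ 0.934 -0.357 -0.   ]
 [-0.357 -0.934 -0.001]
 [ 0.     0.001 -1.   ]]
cam in tool [ 0.0852608   0.00017103 -0.07036595] [[ 0.     1.     0.   ]
 [-0.945  0.    -0.328]
 [-0.328  0.     0.945]]
endstop near right corner top [0.00475264 0.09462368]
```

>>> play_rows(
  moves=[
    {"hand": 1,"slide": [1,1,0],"spin": 0},
    {"hand": 1,"slide": [1,1,0],"spin": 0},
    {"hand": 1,"slide": [1,1,0],"spin": 0},
    {"hand": 1,"slide": [1,1,0],"spin": 0},
    {"hand": 1,"slide": [1,1,0],"spin": 0},
    {"hand": 1,"slide": [1,1,0],"spin": 0},
    {"hand": 1,"slide": [1,1,0],"spin": 0},
    {"hand": 1,"slide": [1,1,0],"spin": 0},
    {"hand": 1,"slide": [1,1,0],"spin": 0},
    {"hand": 1,"slide": [1,1,0],"spin": 0},
    {"hand": 1,"slide": [1,1,0],"spin": 0},
    {"hand": 1,"slide": [1,1,0],"spin": 0},
    {"hand": 1,"slide": [1,1,0],"spin": 0},
    {"hand": 1,"slide": [1,1,0],"spin": 0},
    {"hand": 1,"slide": [1,1,0],"spin": 0},
    {"hand": 1,"slide": [1,1,0],"spin": 0},
    {"hand": 1,"slide": [1,1,0],"spin": 0},
    {"hand": 1,"slide": [1,1,0],"spin": 0},
    {"hand": 1,"slide": [1,1,0],"spin": 0},
    {"hand": 1,"slide": [1,1,0],"spin": 0},
  ],
)

```text
time: 2.65
eef_pos: [0.4719, 0.1124, 0.304]
ee_rot: [-3.089, 0.57, -0.0]
wrist_force: [0.5, 0.9, -1.0]
opening: 0.0856
```

>>> play_rows(
  moves=[
    {"hand": 0,"slide": [0.5,0.15,0.2],"spin": -0.86},
    {"hand": 0,"slide": [0.5,0.15,0.2],"spin": -0.86},
    {"hand": 0,"slide": [0,0,0.2],"spin": -0.86},
    {"hand": 0,"slide": [0,0,0.2],"spin": -0.86},
    {"hand": 0,"slide": [0,0,0.2],"spin": -0.86},
    {"hand": 0,"slide": [0,0,0],"spin": 0},
  ],
)

```text
time: 3.4
eef_pos: [0.4886, 0.1013, 0.2837]
ee_rot: [3.14, 0.101, -0.001]
wrist_force: [-0.2, -0.3, -0.2]
opening: 0.0426
```

Run:
```python
from h import *
s=arm.get_state(); print(s['time'],s['eef_pos'],s['ee_rot'],s['joints'],s['opening'],s['wrist_force'])
p,d,m=grab('wrist'); cv2.imwrite('pics/w1.png',cv2.convertScaleAbs(cv2.resize(p[...,::-1],(800,600),interpolation=cv2.INTER_CUBIC),alpha=1.4))
from scipy.spatial.transform import Rotation as Ro
M=Ro.from_rotvec(s['ee_rot']).as_matrix(); print(np.degrees(np.arctan2(M[1,0],M[0,0])))
print('knob proj x1.5625',proj(m,[.4893,.1008,.07])*1.5625)
```

```text
3.4 [0.4885695  0.10129224 0.28370435] [ 3.13975978e+00  1.00802738e-01 -6.66027626e-04] [ 5.98955731e-01  8.23650761e-02 -3.97310316e-01 -5.21463835e-05
 -1.09159414e+00  1.03605308e+00] 0.042569244340966324 [-0.16619667 -0.29233403 -0.21173262]
3.677723630376258
knob proj x1.5625 [397.75387981 284.12458597]
```

View pics/w1.png

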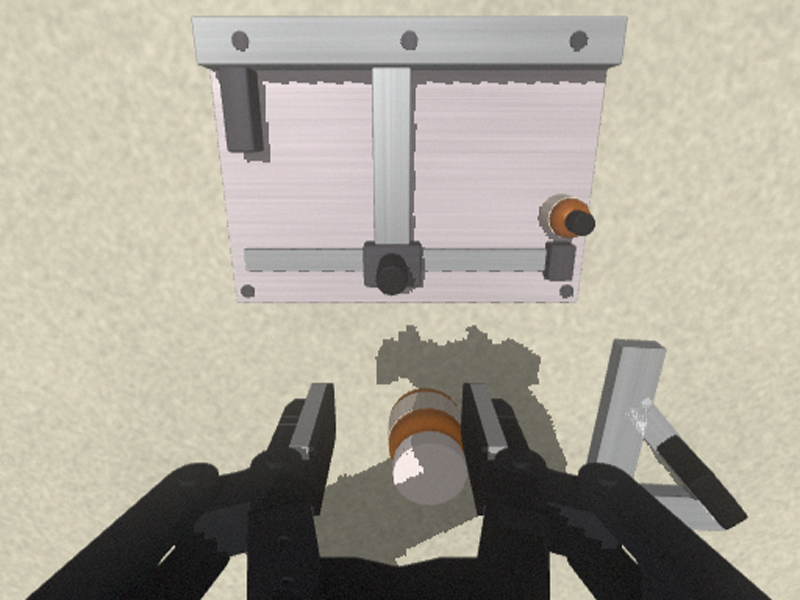

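Run:
```python
from h import *
a=load('wrist'); p=a['p'][...,::-1]
def crop(n,x0,x1,y0,y1,s):
    c=cv2.resize(p[y0:y1,x0:x1],None,fx=s,fy=s,interpolation=cv2.INTER_CUBIC); c=cv2.convertScaleAbs(c,alpha=1.3)
    for u in range(x0,x1,10): cv2.putText(c,str(u),((u-x0)*s,8),0,.3,(0,0,255),1); cv2.line(c,((u-x0)*s,10),((u-x0)*s,14),(0,0,255),1)
    for v in range(y0,y1,10): cv2.putText(c,str(v),(0,(v-y0)*s),0,.3,(0,0,255),1); cv2.line(c,(18,(v-y0)*s),(22,(v-y0)*s),(0,0,255),1)
    return c
cv2.imwrite('pics/w1a.png',np.vstack([np.hstack([crop('',115,175,5,55,6),crop('',355,415,5,55,6)]),np.hstack([crop('',125,185,155,200,6),crop('',335,395,155,200,6)])]))
cv2.imwrite('pics/w1b.png',crop('',215,285,140,200,9))
t=load('top');print('stain',ray(t,180.5,260.5,.075),'petri?')
```

```text
stain [0.35182588 0.06254003 0.075     ] petri?
```

View pics/w1a.png

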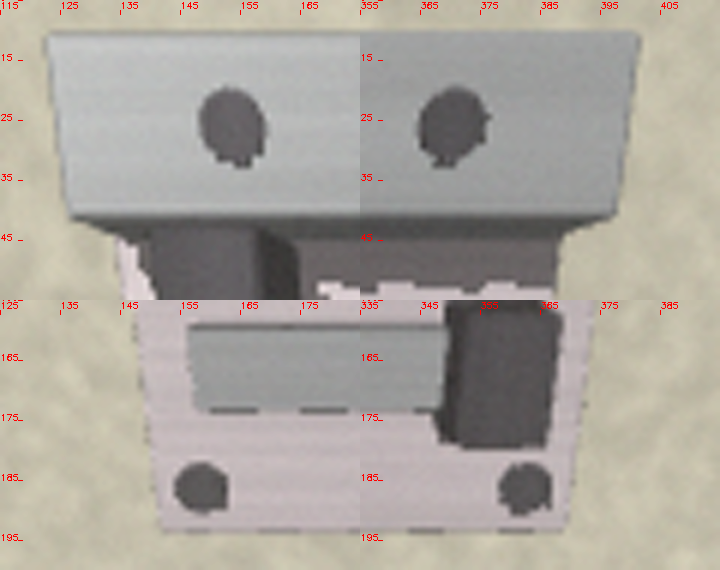

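View pics/w1b.png

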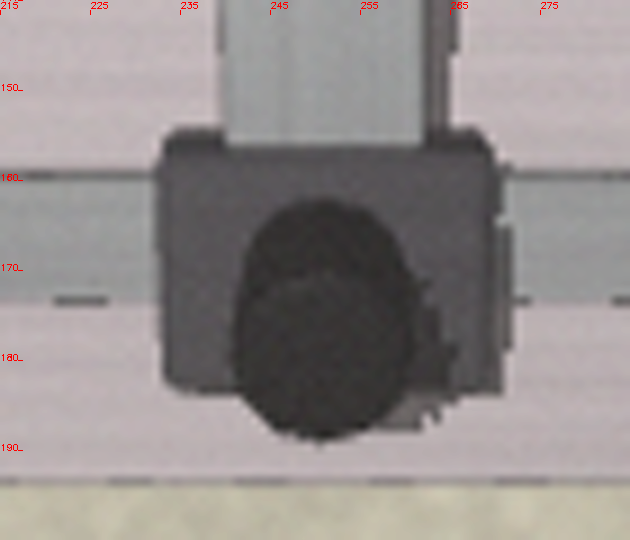

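Run:
```python
from m1 import *
a=load('wrist')
px=[(126.2,40.3,.035,(.055,.128)),(396.8,40.3,.035,(.055,-.128)),(151.7,192.3,.010,(-.105,.130)),(368.8,192.3,.010,(-.105,-.130))]
th,t,r=fit([q[3] for q in px],[ray(a,*q[:3]) for q in px]); print('fix',np.degrees(th),t,r.round(1).tolist())
R=np.array([[np.cos(th),-np.sin(th)],[np.sin(th),np.cos(th)]])
for uv in [(122.3,10.3),(401,10.3)]: print('far rail',R.T@(ray(a,*uv,.035)[:2]-t))
k=ray(a,250.3,179.2,.070);print('knob top',k,'fix',R.T@(k[:2]-t))
for uv in [(239.5,156),(262,156)]: print('bar',R.T@(ray(a,*uv,.034)[:2]-t))
print('corner w',R@[.055,.073]+t)
```

```text
fix 3.721022394522095 [0.5632398  0.09890494] [[-0.4, -0.9], [-0.7, 1.0], [0.7, -1.2], [0.4, 1.1]]
far rail [0.07913021 0.12730385]
far rail [ 0.07904122 -0.12704122]
knob top [0.49168585 0.10507832 0.07      ] fix [-0.07100247  0.01080411]
bar [-0.05580234  0.02263849]
bar [-0.05581405 -0.00122147]
corner w [0.61338627 0.17532046]
```

>>> play_rows(
  moves=[
    {"hand": 0,"slide": [0.14,-0.16,0.95],"spin": 0},
    {"hand": 0,"slide": [0,0,1],"spin": 0},
    {"hand": 0,"slide": [0,0,1],"spin": 0},
    {"hand": 0,"slide": [0,0,1],"spin": 0},
    {"hand": 0,"slide": [0,0,1],"spin": 0},
    {"hand": 0,"slide": [0,0,1],"spin": 0},
    {"hand": 0,"slide": [0,0,1],"spin": 0},
    {"hand": 0,"slide": [0,0,0.9],"spin": 0},
    {"hand": 0,"slide": [0,0,0.7],"spin": 0},
    {"hand": 0,"slide": [0,0,0],"spin": 0},
  ],
)

```text
time: 4.7
eef_pos: [0.4911, 0.1052, 0.1122]
ee_rot: [3.139, 0.101, -0.002]
wrist_force: [-0.8, 0.1, 0.4]
opening: 0.0424
```

Run:
```python
from h import *
p,d,m=grab('wrist'); cv2.imwrite('pics/w2.png',cv2.convertScaleAbs(cv2.resize(p[...,::-1],(800,600),interpolation=cv2.INTER_CUBIC),alpha=1.4))
```

```text
(no output)
```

View pics/w2.png

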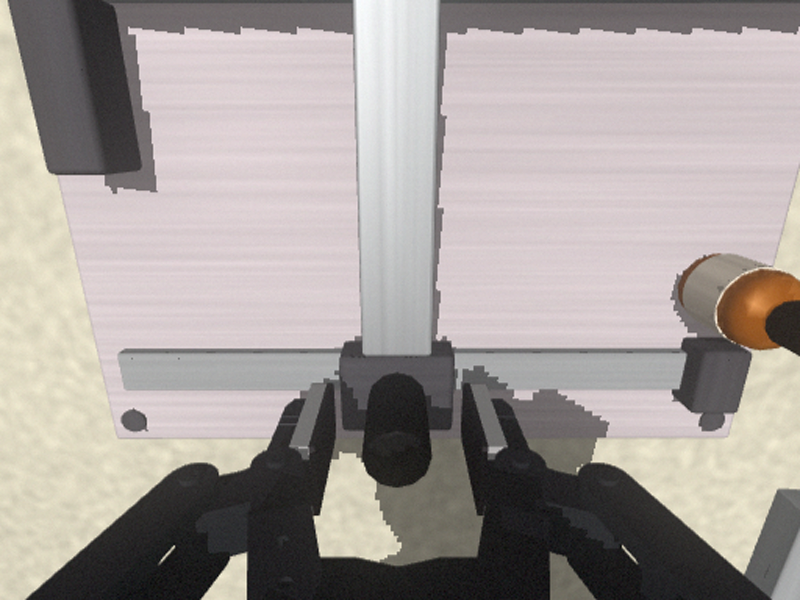

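>>> play_rows(
  grip_force=30,
  moves=[
    {"hand": -1,"slide": [0,0,0],"spin": 0},
    {"hand": -1,"slide": [0,0,0],"spin": 0},
    {"hand": -1,"slide": [0,0,0],"spin": 0},
    {"hand": -1,"slide": [0,0,0],"spin": 0},
    {"hand": -1,"slide": [0,0,0],"spin": 0},
  ],
)

```text
time: 5.38
eef_pos: [0.4918, 0.1057, 0.1137]
ee_rot: [-3.139, -0.103, -0.002]
wrist_force: [-1.3, -0.3, 5.9]
opening: 0.019
```

>>> play_rows(
  moves=[
    {"hand": -1,"slide": [0,-0.3,0],"spin": 0},
    {"hand": -1,"slide": [0,-0.5,0],"spin": 0},
    {"hand": -1,"slide": [0,-0.5,0],"spin": 0},
    {"hand": -1,"slide": [0,-0.5,0],"spin": 0},
    {"hand": -1,"slide": [0,-0.5,0],"spin": 0},
    {"hand": -1,"slide": [0,-0.5,0],"spin": 0},
    {"hand": -1,"slide": [0,-0.4,0],"spin": 0},
    {"hand": -1,"slide": [0,-0.2,0],"spin": 0},
    {"hand": -1,"slide": [0,-0.1,0],"spin": 0},
    {"hand": -1,"slide": [0,0,0],"spin": 0},
  ],
)

```text
time: 6.62
eef_pos: [0.4873, 0.1757, 0.1137]
ee_rot: [-3.139, -0.103, -0.002]
wrist_force: [-1.7, 0.4, 6.9]
opening: 0.0189
```

>>> play_rows(
  moves=[
    {"hand": -1,"slide": [0,-0.1,0],"spin": 0},
    {"hand": -1,"slide": [0,-0.1,0],"spin": 0},
    {"hand": -1,"slide": [0,-0.05,0],"spin": 0},
    {"hand": -1,"slide": [0,0,0],"spin": 0},
  ],
)

```text
time: 7.12
eef_pos: [0.487, 0.1799, 0.1137]
ee_rot: [3.139, 0.103, 0.001]
wrist_force: [1.5, -6.2, 6.3]
opening: 0.0193
```

>>> play_rows(
  moves=[
    {"hand": -1,"slide": [0,-0.05,0],"spin": 0},
    {"hand": -1,"slide": [0,0,0],"spin": 0},
  ],
)

```text
time: 7.38
eef_pos: [0.487, 0.18, 0.1137]
ee_rot: [3.138, 0.103, 0.001]
wrist_force: [5.0, -10.9, 7.3]
opening: 0.0191
```

>>> play_rows(
  moves=[
    {"hand": -1,"slide": [0,-0.05,0],"spin": 0},
    {"hand": 0,"slide": [0,0,0],"spin": 0},
    {"hand": 0,"slide": [0,0,0],"spin": 0},
    {"hand": 0,"slide": [0,0,0],"spin": 0},
    {"hand": 0,"slide": [0,0,-1],"spin": 0},
    {"hand": 0,"slide": [0,0,-1],"spin": 0},
    {"hand": 0,"slide": [0,0,-1],"spin": 0},
    {"hand": 0,"slide": [0,0,-1],"spin": 0},
    {"hand": 0,"slide": [0,0,-1],"spin": 0},
    {"hand": 0,"slide": [0,0,-1],"spin": 0},
    {"hand": 0,"slide": [0,0,-1],"spin": 0},
    {"hand": 0,"slide": [0,0,-1],"spin": 0},
    {"hand": 0,"slide": [0,0,0],"spin": 0},
  ],
)

```text
time: 9.0
eef_pos: [0.4869, 0.183, 0.2743]
ee_rot: [-3.138, -0.103, -0.004]
wrist_force: [-0.5, 0.2, 0.0]
opening: 0.0427
```

Run:
```python
from h import *
s=arm.get_state(); print(s['time'],s['eef_pos'],s['ee_rot'])
p,d,m=grab('wrist'); cv2.imwrite('pics/w3.png',cv2.convertScaleAbs(cv2.resize(p[...,::-1],(800,600),interpolation=cv2.INTER_CUBIC),alpha=1.4))
```

```text
9.0 [0.48688518 0.18302701 0.27433434] [-3.13797019 -0.10314745 -0.00389479]
```

View pics/w3.png

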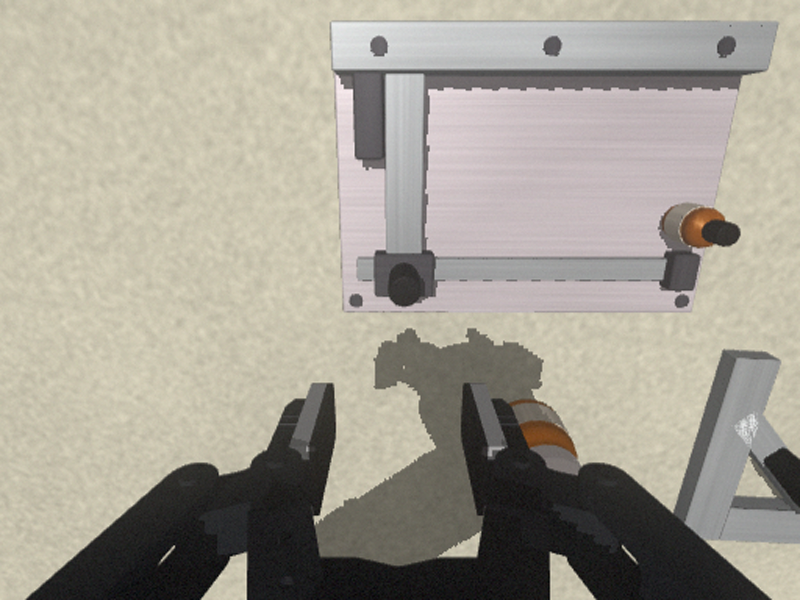

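>>> play_rows(
  moves=[
    {"hand": 0,"slide": [0,1,0],"spin": 0},
    {"hand": 0,"slide": [0,1,0],"spin": 0},
    {"hand": 0,"slide": [0,1,0],"spin": 0},
    {"hand": 0,"slide": [0,1,0],"spin": 0},
    {"hand": 0,"slide": [0,1,0],"spin": 0},
    {"hand": 0,"slide": [0,1,0],"spin": 0},
    {"hand": 0,"slide": [0,1,0],"spin": 0},
    {"hand": 0,"slide": [0,1,0],"spin": 0},
    {"hand": 0,"slide": [0,1,0],"spin": 0},
    {"hand": 0,"slide": [0,1,0],"spin": 0},
    {"hand": 0,"slide": [0,1,0],"spin": 0},
    {"hand": 0,"slide": [0,1,0],"spin": 0},
    {"hand": 0,"slide": [0,1,0],"spin": 0},
    {"hand": 0,"slide": [0,1,0],"spin": 0},
    {"hand": 0,"slide": [0,1,0],"spin": 0},
    {"hand": 0,"slide": [0,1,0],"spin": 0},
    {"hand": 0,"slide": [0,1,0],"spin": 0},
    {"hand": 0,"slide": [0,1,0],"spin": 0},
    {"hand": 0,"slide": [0,1,0],"spin": 0},
    {"hand": 0,"slide": [0,1,0],"spin": 0},
  ],
)

```text
time: 11.55
eef_pos: [0.5119, -0.2184, 0.2729]
ee_rot: [-3.14, -0.101, 0.0]
wrist_force: [-0.3, 0.3, 0.6]
opening: 0.0426
```

>>> play_rows(
  moves=[
    {"hand": 0,"slide": [0,1,0],"spin": 0},
    {"hand": 0,"slide": [0,1,0],"spin": 0},
    {"hand": 0,"slide": [0,1,0],"spin": 0},
    {"hand": 0,"slide": [0,0.4,0],"spin": 0},
    {"hand": 0,"slide": [0,0,0.4],"spin": 1},
    {"hand": 0,"slide": [0,0,0.4],"spin": 1},
    {"hand": 0,"slide": [0,0,0.4],"spin": 1},
    {"hand": 0,"slide": [0,0,0.4],"spin": 1},
    {"hand": 0,"slide": [0,0,0.4],"spin": 1},
    {"hand": 0,"slide": [0,0,0.4],"spin": 1},
    {"hand": 0,"slide": [0,0,0.4],"spin": 1},
    {"hand": 0,"slide": [0,0,0.4],"spin": 1},
    {"hand": 0,"slide": [0,0,0.4],"spin": 0.9},
    {"hand": 0,"slide": [0,0,0],"spin": 0},
  ],
)

```text
time: 13.3
eef_pos: [0.5166, -0.2845, 0.2003]
ee_rot: [2.879, -1.258, -0.002]
wrist_force: [0.3, -0.6, 0.0]
opening: 0.0427
```

Run:
```python
from h import *
s=arm.get_state(); print(s['time'],s['eef_pos'],s['ee_rot'])
p,d,m=grab('wrist'); c=cv2.convertScaleAbs(cv2.resize(p[...,::-1],(800,600),interpolation=cv2.INTER_CUBIC),alpha=1.4); cv2.imwrite('pics/w4.png',c)
print('grip pred',proj(m,[.517,-.285,.046])*1.5625)
print(ray(m,256,195,.0))
```

```text
13.3 [ 0.51663124 -0.28449884  0.20033657] [ 2.87855465e+00 -1.25806158e+00 -1.95627980e-03]
grip pred [397.91492232 318.03028774]
[ 0.51006873 -0.27941048  0.        ]
```

View pics/w4.png

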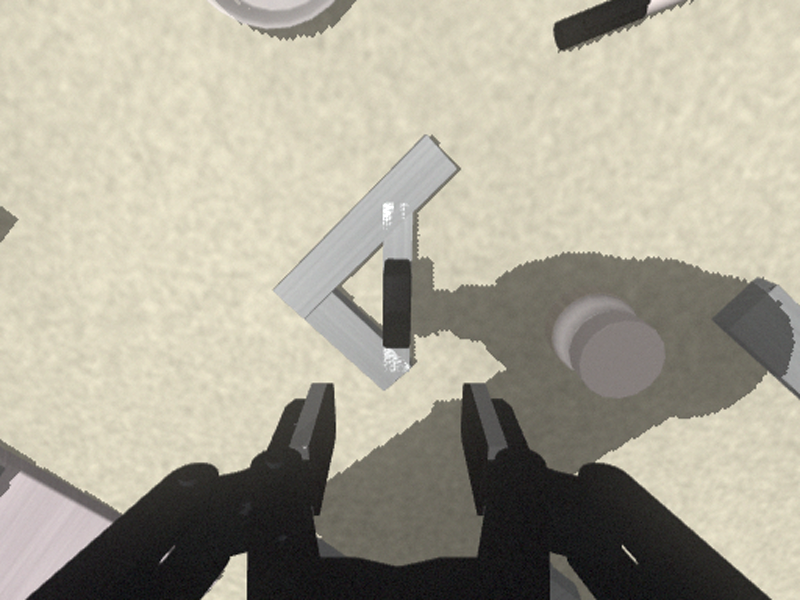

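Run:
```python
from h import *
a=load('wrist'); p=a['p'][...,::-1]
x0,x1,y0,y1,s=170,300,82,252,4
x0,x1,y0,y1,s=235,275,160,228,9
c=cv2.convertScaleAbs(cv2.resize(p[y0:y1,x0:x1],None,fx=s,fy=s,interpolation=cv2.INTER_CUBIC),alpha=2)
x0,x1,y0,y1,s=170,300,82,252,3
c2=cv2.convertScaleAbs(cv2.resize(p[y0:y1,x0:x1],None,fx=s,fy=s,interpolation=cv2.INTER_CUBIC),alpha=1.4)
c2=cv2.copyMakeBorder(c2,0,max(0,c.shape[0]-c2.shape[0]),0,0,0)
cv2.imwrite('pics/w4a.png',np.hstack([c,c2[:c.shape[0]]]))
print(c.shape,c2.shape)
```

```text
(612, 360, 3) (612, 390, 3)
```

View pics/w4a.png

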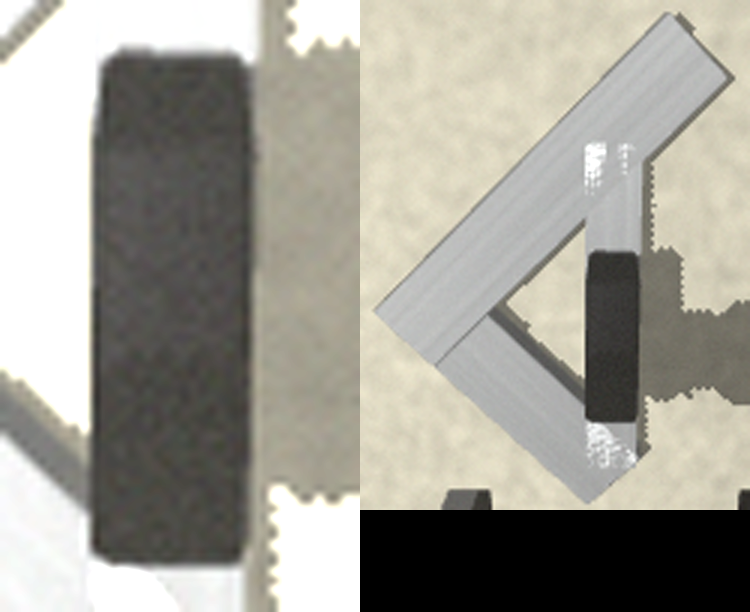

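Run:
```python
from m1 import *
from scipy.spatial.transform import Rotation as Ro
a=load('wrist')
px=[(174.7,185.0,.012,(.05,.05)),(272.4,85.7,.012,(.05,-.07)),(246.0,249.4,.012,(-.04,.05))]
th,t,r=fit([q[3] for q in px],[ray(a,*q[:3]) for q in px]); print('sq',np.degrees(th),t,r.round(1).tolist())
print('grip top',ray(a,253.5,198.7,.046),ray(a,253.5,175.5,.046),ray(a,253.5,222,.046))
s=arm.get_state();M=Ro.from_rotvec(s['ee_rot']).as_matrix();print('phi',np.degrees(np.arctan2(M[1,0],M[0,0])))
e=np.append(t,0)-s['eef_pos'];print('shift tool',M.T@e)
```

```text
sq -2.841241105169886 [ 0.51975569 -0.28726733] [[-0.1, -0.6], [-0.2, 0.9], [0.3, -0.3]]
grip top [ 0.52041111 -0.28734319  0.046     ] [ 0.5331352  -0.30111302  0.046     ] [ 0.50693464 -0.27275914  0.046     ]
phi -47.13236450288
shift tool [ 0.00396014 -0.0003588   0.20080994]
```

>>> play_rows(
  moves=[
    {"hand": 0,"slide": [0.2,-0.02,0.5],"spin": 0.12},
    {"hand": 0,"slide": [0,0,1],"spin": 0},
    {"hand": 0,"slide": [0,0,1],"spin": 0},
    {"hand": 0,"slide": [0,0,1],"spin": 0},
    {"hand": 0,"slide": [0,0,1],"spin": 0},
    {"hand": 0,"slide": [0,0,0.7],"spin": 0},
    {"hand": 0,"slide": [0,0,0.35],"spin": 0},
    {"hand": 0,"slide": [0,0,0],"spin": 0},
  ],
)

```text
time: 14.35
eef_pos: [0.5199, -0.2873, 0.0896]
ee_rot: [2.871, -1.276, -0.001]
wrist_force: [-0.6, 0.3, 0.1]
opening: 0.0427
```

>>> play_rows(
  grip_force=80,
  moves=[
    {"hand": -1,"slide": [0,0,0],"spin": 0},
    {"hand": -1,"slide": [0,0,0],"spin": 0},
    {"hand": -1,"slide": [0,0,0],"spin": 0},
    {"hand": -1,"slide": [0,0,0],"spin": 0},
    {"hand": -1,"slide": [0,0,0],"spin": 0},
  ],
)

```text
time: 14.98
eef_pos: [0.5203, -0.2874, 0.0908]
ee_rot: [-2.871, 1.276, -0.002]
wrist_force: [-1.0, 0.6, 6.4]
opening: 0.0129
```

Run:
```python
from h import *
s=arm.get_state(); print(s['time'],s['eef_pos'],s['ee_rot'],s['wrist_force'])
p,d,m=grab('wrist'); c=cv2.convertScaleAbs(cv2.resize(p[...,::-1],(800,600),interpolation=cv2.INTER_CUBIC),alpha=1.4); cv2.imwrite('pics/w5.png',c)
```

```text
14.975 [ 0.52034945 -0.28739462  0.09083789] [-2.87068705e+00  1.27596620e+00 -2.09165722e-03] [-0.99374455  0.63159976  6.38904327]
```

View pics/w5.png

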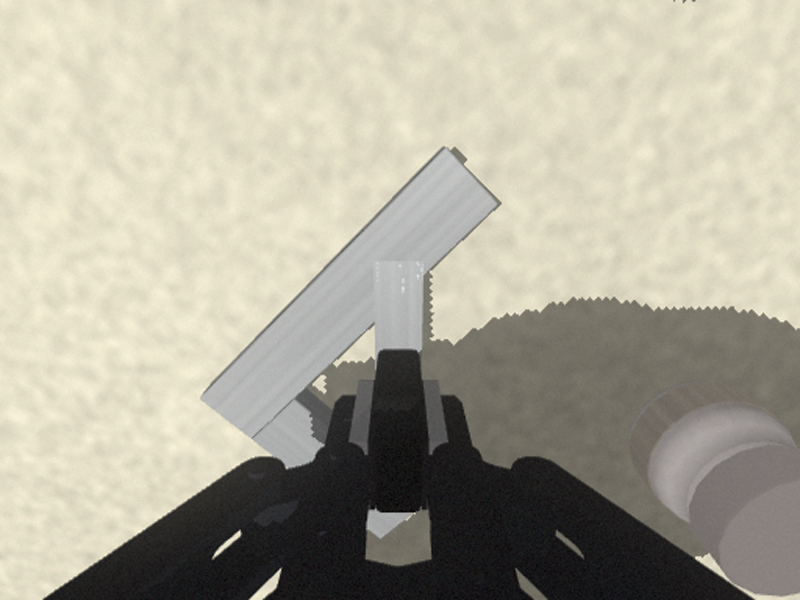

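>>> play_rows(
  moves=[
    {"hand": -1,"slide": [0,0,-0.3],"spin": 0},
    {"hand": -1,"slide": [0,0,-0.7],"spin": 0},
    {"hand": -1,"slide": [0,0,-1],"spin": 0},
    {"hand": -1,"slide": [0,0,-1],"spin": 0},
    {"hand": -1,"slide": [0,0,-1],"spin": 0},
    {"hand": -1,"slide": [0,0,-1],"spin": 0},
    {"hand": -1,"slide": [0,0,-0.7],"spin": 0},
    {"hand": -1,"slide": [0,0,-0.3],"spin": 0},
  ],
)

```text
time: 16.02
eef_pos: [0.52, -0.2873, 0.211]
ee_rot: [-2.87, 1.276, -0.002]
wrist_force: [0.6, 0.3, -4.9]
opening: 0.0126
```

>>> play_rows(
  moves=[
    {"hand": -1,"slide": [-0.4,-0.4,0],"spin": 0},
    {"hand": -1,"slide": [-0.8,-0.84,0],"spin": 0},
    {"hand": -1,"slide": [-0.94,-0.98,0],"spin": 0},
    {"hand": -1,"slide": [-0.94,-0.98,0],"spin": 0},
    {"hand": -1,"slide": [-0.94,-0.98,0],"spin": 0},
    {"hand": -1,"slide": [-0.94,-0.98,0],"spin": 0},
    {"hand": -1,"slide": [-0.94,-0.98,0],"spin": 0},
    {"hand": -1,"slide": [-0.94,-0.98,0],"spin": 0},
    {"hand": -1,"slide": [-0.94,-0.98,0],"spin": 0},
    {"hand": -1,"slide": [-0.94,-0.98,0],"spin": 0},
    {"hand": -1,"slide": [-0.94,-0.98,0],"spin": 0},
    {"hand": -1,"slide": [-0.94,-0.98,0],"spin": 0},
    {"hand": -1,"slide": [-0.94,-0.98,0],"spin": 0},
    {"hand": -1,"slide": [-0.94,-0.98,0],"spin": 0},
    {"hand": -1,"slide": [-0.7,-0.74,0],"spin": 0},
    {"hand": -1,"slide": [-0.3,-0.3,0],"spin": 0},
    {"hand": -1,"slide": [0,0,0],"spin": -0.58},
    {"hand": -1,"slide": [0,0,0],"spin": -0.58},
    {"hand": -1,"slide": [0,0,0],"spin": 0},
  ],
)

```text
time: 18.4
eef_pos: [0.5476, 0.1007, 0.2096]
ee_rot: [2.939, -1.109, -0.001]
wrist_force: [-0.3, 0.4, -3.5]
opening: 0.0129
```

Run:
```python
from h import *
from scipy.spatial.transform import Rotation as Ro
s=arm.get_state(); print(s['time'],s['eef_pos'],s['wrist_force'],s['wrist_torque'],s['opening'])
M=Ro.from_rotvec(s['ee_rot']).as_matrix();print('phi',np.degrees(np.arctan2(M[1,0],M[0,0])))
for n in ['wrist','top','scene']:
    p,d,m=grab(n); c=cv2.convertScaleAbs(cv2.resize(p[...,::-1],(800,600),interpolation=cv2.INTER_CUBIC),alpha=1.4); cv2.imwrite(f'pics/{n}6.png',c)
```

```text
18.4 [0.5475694  0.10070506 0.20963799] [-0.2991901   0.4268828  -3.52533309] [-0.00790426  0.05155353  0.02044354] 0.012934943767702583
phi -41.34319878432098
```

View pics/wrist6.png

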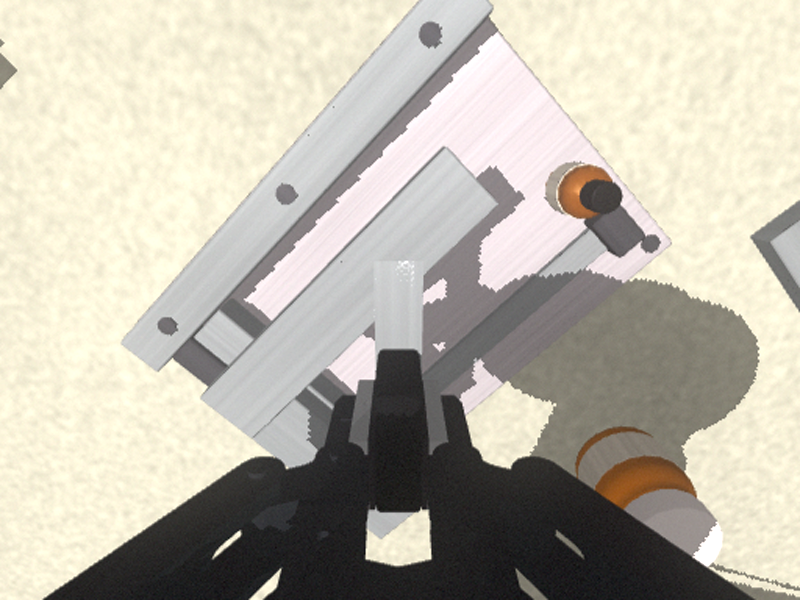

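View pics/scene6.png

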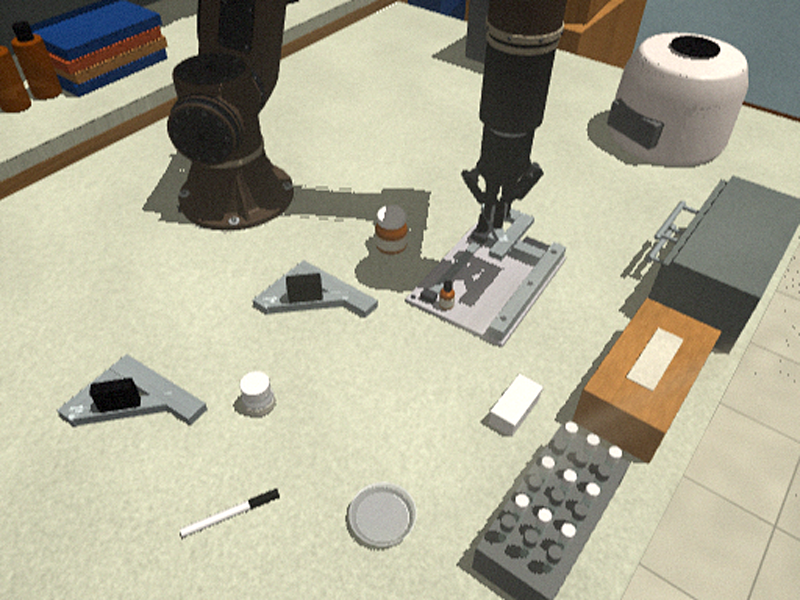

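View pics/top6.png

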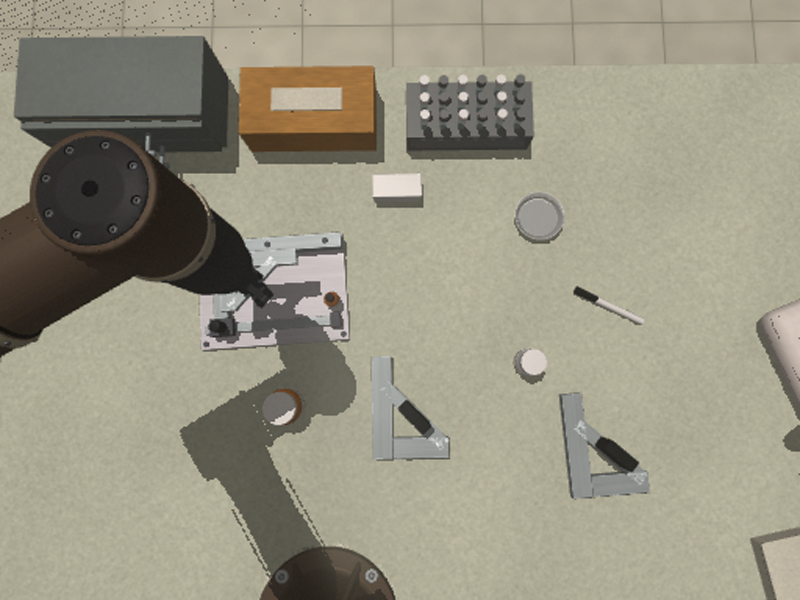

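Run:
```python
from h import *
a=load('wrist'); p=a['p'][...,::-1]
def crop(x0,x1,y0,y1,s):
    c=cv2.resize(p[y0:y1,x0:x1],None,fx=s,fy=s,interpolation=cv2.INTER_CUBIC); c=cv2.convertScaleAbs(c,alpha=1.2)
    for u in range(x0,x1,10): cv2.putText(c,str(u),((u-x0)*s,8),0,.3,(0,0,255),1); cv2.line(c,((u-x0)*s,10),((u-x0)*s,14),(0,0,255),1)
    for v in range(y0,y1,10): cv2.putText(c,str(v),(0,(v-y0)*s),0,.3,(0,0,255),1); cv2.line(c,(18,(v-y0)*s),(22,(v-y0)*s),(0,0,255),1)
    return c
cv2.imwrite('pics/w6a.png',np.vstack([np.hstack([crop(70,135,180,260,5),crop(125,190,180,260,5)]),np.hstack([crop(260,325,0,35,5),crop(265,330,85,120,5)])]))
```

```text
(no output)
```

View pics/w6a.png

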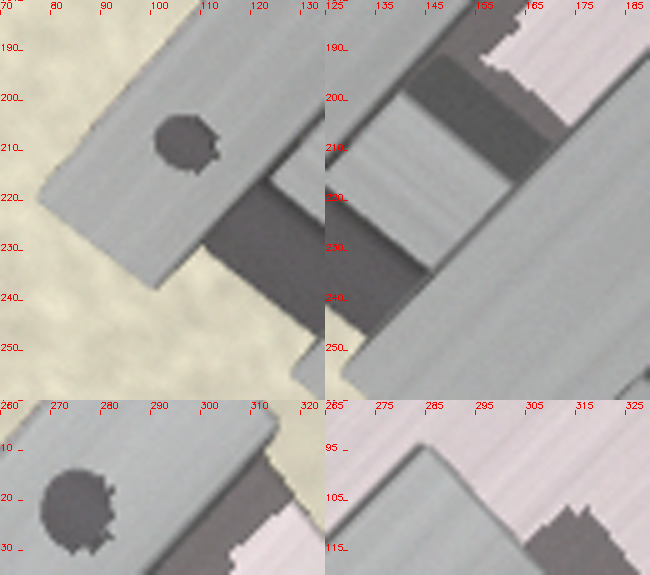

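Run:
```python
from m1 import *
from scipy.spatial.transform import Rotation as Ro
a=load('wrist'); s=arm.get_state()
A=ray(a,100.6,237.2,.035);B=ray(a,314.6,5.2,.035)
d=A-B; thr=np.degrees(np.arctan2(-d[0],d[1])); print('rail',A,B,np.linalg.norm(d),thr)
C=ray(a,139.6,197.2,.034);D=ray(a,162.6,216.6,.034); e=C-D; print('stop',C,D,np.degrees(np.arctan2(e[1],e[0])))
z=s['eef_pos'][2]-.0908+.012
P=ray(a,128,254.6,z);Q=ray(a,284.6,93.2,z); f=P-Q; th=np.arctan2(-f[0],f[1]);print('leg',P,Q,np.linalg.norm(f),np.degrees(th))
# gap
t=np.radians(thr);n=np.array([np.cos(t),np.sin(t)]);m=np.array([-n[1],n[0]])
print('gap to rail: corner',(A[:2]-P[:2])@n,'end',(A[:2]-Q[:2])@n,'gap to stop',((C+D)[:2]/2-P[:2])@m)
print('tool expect origin->corner', P[:2]-s['eef_pos'][:2])
```

```text
rail [0.60882945 0.22922348 0.035     ] [ 0.62567296 -0.02382858  0.035     ] 0.2536120025311133 3.808072540620364
stop [0.61118487 0.17526585 0.034     ] [0.58591772 0.17371304 0.034     ] 3.516739216488928
leg [0.59307925 0.1538332  0.13096486] [0.6012537  0.03497771 0.13096486] 0.11913626089165996 3.934401169222298
gap to rail: corner 0.02072243288393345 end 0.020459755451338494 gap to stop 0.020247212215648482
tool expect origin->corner [0.04536761 0.05309495]
```

>>> play_rows(
  moves=[
    {"hand": -1,"slide": [0,0,0.5],"spin": 0},
    {"hand": -1,"slide": [0,0,1],"spin": 0},
    {"hand": -1,"slide": [0,0,1],"spin": 0},
    {"hand": -1,"slide": [0,0,1],"spin": 0},
    {"hand": -1,"slide": [0,0,1],"spin": 0},
    {"hand": -1,"slide": [0,0,0.5],"spin": 0},
    {"hand": -1,"slide": [0,0,0.2],"spin": 0},
    {"hand": -1,"slide": [0,0,0.1],"spin": 0},
    {"hand": -1,"slide": [0,0,0],"spin": 0},
  ],
)

```text
time: 19.68
eef_pos: [0.5481, 0.1011, 0.1043]
ee_rot: [-2.939, 1.108, -0.001]
wrist_force: [-0.6, 0.6, -4.8]
opening: 0.0128
```

>>> play_rows(
  moves=[
    {"hand": -1,"slide": [0,0,0.1],"spin": 0},
    {"hand": -1,"slide": [0,0,0.05],"spin": 0},
    {"hand": -1,"slide": [0,0,0],"spin": 0},
  ],
)

```text
time: 20.05
eef_pos: [0.5478, 0.101, 0.101]
ee_rot: [-2.94, 1.108, -0.0]
wrist_force: [1.2, 0.1, -4.9]
opening: 0.0126
```

>>> play_rows(
  moves=[
    {"hand": -1,"slide": [0,0,0.05],"spin": 0},
    {"hand": -1,"slide": [0,0,0],"spin": 0},
  ],
)

```text
time: 20.3
eef_pos: [0.5478, 0.101, 0.1008]
ee_rot: [-2.94, 1.107, -0.001]
wrist_force: [-3.8, -0.4, 5.6]
opening: 0.0129
```

>>> play_rows(
  moves=[
    {"hand": -1,"slide": [0,0,0.05],"spin": 0},
    {"hand": -1,"slide": [0,0,0],"spin": 0},
  ],
)

```text
time: 20.55
eef_pos: [0.5478, 0.101, 0.1008]
ee_rot: [-2.94, 1.107, -0.001]
wrist_force: [-8.6, 0.1, 15.5]
opening: 0.0127
```

>>> play_rows(
  moves=[
    {"hand": -1,"slide": [0,0,-0.06],"spin": 0},
    {"hand": -1,"slide": [0,-0.3,0],"spin": 0},
    {"hand": -1,"slide": [0,-0.3,0],"spin": 0},
    {"hand": -1,"slide": [0,-0.3,0],"spin": 0},
    {"hand": -1,"slide": [0,-0.2,0],"spin": 0},
    {"hand": -1,"slide": [0,-0.1,0],"spin": 0},
    {"hand": -1,"slide": [0,0,0],"spin": 0},
  ],
)

```text
time: 21.42
eef_pos: [0.5636, 0.1184, 0.1008]
ee_rot: [2.939, -1.107, -0.0]
wrist_force: [-3.6, -4.3, 7.5]
opening: 0.0127
```

Run:
```python
from h import *
from scipy.spatial.transform import Rotation as Ro
s=arm.get_state(); print(s['time'],s['eef_pos'],s['wrist_force'],s['wrist_torque'],s['opening'])
M=Ro.from_rotvec(s['ee_rot']).as_matrix();print('phi',np.degrees(np.arctan2(M[1,0],M[0,0])))
p,d,m=grab('wrist'); c=cv2.convertScaleAbs(cv2.resize(p[...,::-1],(800,600),interpolation=cv2.INTER_CUBIC),alpha=1.3); cv2.imwrite('pics/w7.png',c)
```

```text
21.425 [0.56364784 0.11836655 0.10083377] [-3.55544245 -4.34638945  7.5249778 ] [-1.51035483  1.29454611 -0.04496655] 0.012712781182881074
phi -41.294673281152264
```

View pics/w7.png

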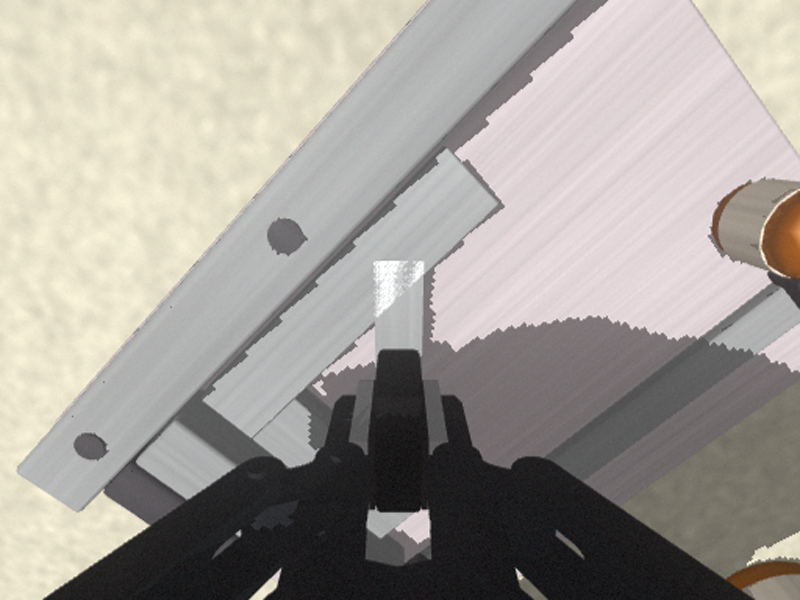

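>>> play_rows(
  moves=[
    {"hand": -1,"slide": [0,-0.1,-0.02],"spin": 0},
    {"hand": -1,"slide": [0,-0.1,0],"spin": 0},
    {"hand": -1,"slide": [0,0,0],"spin": 0},
  ],
)

```text
time: 21.85
eef_pos: [0.5661, 0.1215, 0.1008]
ee_rot: [2.939, -1.107, -0.001]
wrist_force: [-3.8, -4.1, 7.5]
opening: 0.0127
```

>>> play_rows(
  moves=[
    {"hand": -1,"slide": [0,-0.05,0],"spin": 0},
    {"hand": -1,"slide": [0,0,0],"spin": 0},
  ],
)

```text
time: 22.1
eef_pos: [0.5662, 0.1215, 0.1008]
ee_rot: [2.937, -1.107, -0.002]
wrist_force: [-5.8, -8.0, 9.5]
opening: 0.0127
```

>>> play_rows(
  moves=[
    {"hand": -1,"slide": [0,-0.05,0],"spin": 0},
    {"hand": -1,"slide": [0,0,0],"spin": 0},
  ],
)

```text
time: 22.35
eef_pos: [0.5663, 0.1216, 0.1008]
ee_rot: [2.936, -1.107, -0.003]
wrist_force: [-6.4, -9.9, 11.5]
opening: 0.013
```

>>> play_rows(
  moves=[
    {"hand": -1,"slide": [0,0,-0.06],"spin": 0},
    {"hand": -1,"slide": [0,-0.05,0],"spin": 0},
    {"hand": -1,"slide": [0,0,0],"spin": 0},
  ],
)

```text
time: 22.72
eef_pos: [0.5665, 0.122, 0.1011]
ee_rot: [2.935, -1.107, -0.005]
wrist_force: [-5.0, -10.6, 4.2]
opening: 0.0127
```

```bash
cat > st.py <<'E'
from h import *
from scipy.spatial.transform import Rotation as Ro
s=arm.get_state(); t=np.radians(3.75); n=np.array([np.cos(t),np.sin(t)]);m=np.array([-n[1],n[0]])
M=Ro.from_rotvec(s['ee_rot']).as_matrix();print('phi',np.degrees(np.arctan2(M[1,0],M[0,0])),'tilt',M[:2,2])
f=s['wrist_force'];e=s['eef_pos'][:2]-[.5632,.0989];print(s['time'],'F fix',f[:2]@n,f[:2]@m,f[2],'tq',s['wrist_torque'].round(2),'tcp fix',e@n,e@m)
E
cat > pic.py <<'E'
import sys
from h import *
p,d,m=grab('wrist'); c=cv2.convertScaleAbs(cv2.resize(p[120:290,100:340][...,::-1],None,fx=3.2,fy=3.2,interpolation=cv2.INTER_CUBIC),alpha=1.6); cv2.imwrite(sys.argv[1],c)
E
python3 st.py; python3 pic.py pics/w8.png
```

```text
phi -41.334708795024135 tilt [-0.00477843 -0.00368456]
22.725 F fix -5.650539731281416 -10.302175805316523 4.22139530487933 tq [-3.81  1.75  0.07] tcp fix 0.004758072917903471 0.022855104484411512
```

View pics/w8.png

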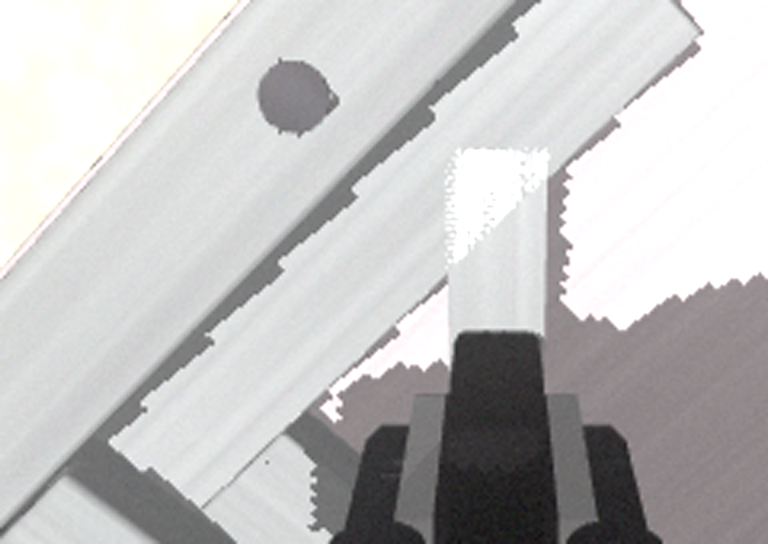

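>>> play_rows(
  moves=[
    {"hand": -1,"slide": [0,-0.05,0],"spin": 0},
    {"hand": -1,"slide": [0,-0.05,0],"spin": 0},
    {"hand": -1,"slide": [0,0,0],"spin": 0},
  ],
)

```text
time: 23.15
eef_pos: [0.5666, 0.1222, 0.1011]
ee_rot: [2.932, -1.107, -0.008]
wrist_force: [-9.3, -16.0, 10.4]
opening: 0.0129
```

```bash
python3 st.py
```

```text
phi -41.35433897417915 tilt [-0.00732604 -0.00564247]
23.15 F fix -10.303253932430552 -15.33019314874946 10.405174461203403 tq [-5.46  2.78  0.12] tcp fix 0.004941190295877387 0.02303398774748206
```

>>> play_rows(
  moves=[
    {"hand": -1,"slide": [0,-0.05,0],"spin": -0.06},
    {"hand": -1,"slide": [0,0,0],"spin": 0},
  ],
)

```text
time: 23.4
eef_pos: [0.5667, 0.1223, 0.1011]
ee_rot: [2.934, -1.099, -0.009]
wrist_force: [-10.9, -18.7, 12.4]
opening: 0.0126
```

```bash
python3 st.py
```

```text
phi -41.061038870750636 tilt [-0.00852908 -0.00636471]
23.4 F fix -12.07646843883663 -17.945605409644777 12.442542481113522 tq [-6.33  3.25 -0.18] tcp fix 0.00502685721314406 0.023103847318851574
```

>>> play_rows(
  moves=[
    {"hand": -1,"slide": [0,0,0],"spin": 0.12},
    {"hand": -1,"slide": [0,0,0],"spin": 0},
  ],
)

```text
time: 23.65
eef_pos: [0.5667, 0.1223, 0.1011]
ee_rot: [2.927, -1.115, -0.009]
wrist_force: [-10.6, -18.4, 11.9]
opening: 0.0125
```

```bash
python3 st.py
```

```text
phi -41.690108059489454 tilt [-0.00848245 -0.00661281]
23.65 F fix -11.772651616349087 -17.690032995982346 11.922147759561383 tq [-6.34  3.43  0.45] tcp fix 0.005038317513984733 0.023129747993603
```

>>> play_rows(
  moves=[
    {"hand": -1,"slide": [0.1,0.1,-0.03],"spin": -0.08},
    {"hand": -1,"slide": [0,0,0],"spin": 0},
    {"hand": -1,"slide": [0.05,-0.05,0],"spin": 0},
    {"hand": -1,"slide": [0.05,-0.05,0],"spin": 0},
    {"hand": -1,"slide": [0,0,0],"spin": 0},
  ],
)

```text
time: 24.28
eef_pos: [0.5672, 0.1219, 0.1012]
ee_rot: [2.932, -1.105, -0.015]
wrist_force: [-25.7, -0.2, 18.8]
opening: 0.0128
```

```bash
python3 st.py
```

```text
phi -41.285183045863924 tilt [-0.01211053 -0.00423181]
24.275 F fix -25.696762493785304 1.5062311527407457 18.79031480376518 tq [-0.05  8.94 -0.05] tcp fix 0.005451396505147842 0.022701198868862994
```

>>> play_rows(
  moves=[
    {"hand": -1,"slide": [-0.08,0.08,-0.03],"spin": 0},
    {"hand": -1,"slide": [0,0,0],"spin": 0},
    {"hand": -1,"slide": [-0.05,-0.05,0],"spin": 0},
    {"hand": -1,"slide": [-0.05,-0.05,0],"spin": 0},
    {"hand": -1,"slide": [0,0,0],"spin": 0},
  ],
)

```text
time: 24.9
eef_pos: [0.5669, 0.1223, 0.1014]
ee_rot: [2.931, -1.104, -0.01]
wrist_force: [-8.3, -16.8, 6.4]
opening: 0.0126
```

```bash
python3 st.py
```

```text
phi -41.27272869600882 tilt [-0.00961216 -0.00686038]
24.9 F fix -9.39825535461158 -16.253259895203637 6.429176258854555 tq [-6.1   3.02  0.08] tcp fix 0.00524234504609493 0.023138041614823184
```

>>> play_rows(
  moves=[
    {"hand": -1,"slide": [0.04,0.03,0.06],"spin": 0},
    {"hand": -1,"slide": [0,0,0],"spin": 0},
    {"hand": -1,"slide": [0,0,0],"spin": 0},
  ],
)

```text
time: 25.28
eef_pos: [0.5668, 0.1221, 0.101]
ee_rot: [2.932, -1.104, -0.011]
wrist_force: [-15.0, -12.0, 14.6]
opening: 0.0129
```

```bash
python3 st.py
python3 - <<'E'
from h import *
for n in ['wrist','scene']:
    p,d,m=grab(n)
    if n=='wrist': c=p; c=cv2.resize(c[...,::-1],(800,600),interpolation=cv2.INTER_CUBIC)
    else: c=cv2.resize(p[120:230,240:380][...,::-1],None,fx=5,fy=5,interpolation=cv2.INTER_CUBIC)
    cv2.imwrite(f'pics/{n}9.png',cv2.convertScaleAbs(c,alpha=1.2))
E
```

```text
phi -41.2744436893474 tilt [-0.00927773 -0.00553774]
25.275 F fix -15.774886422623593 -11.041685673703281 14.565345606510865 tq [-4.29  4.98 -0.03] tcp fix 0.005105258248419904 0.02296036107596108
```

View pics/wrist9.png

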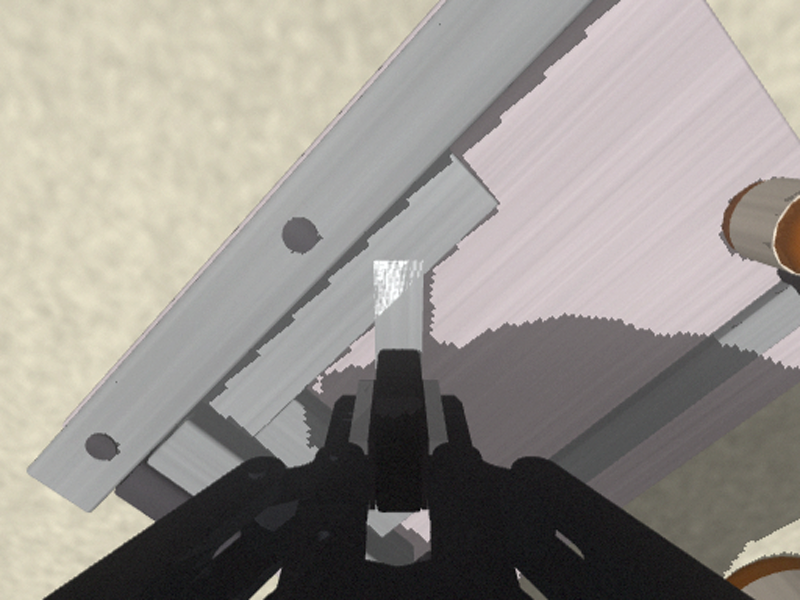

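View pics/scene9.png

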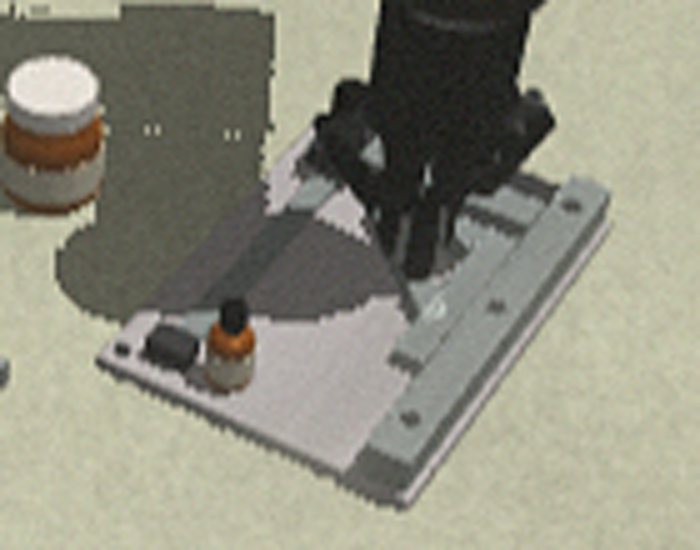

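Run:
```python
from h import *
a=load('wrist');K,R,t,d=a['K'],a['R'],a['t'],a['d']
def pt(u,v):
    z=d[v,u]; c=np.linalg.inv(K)@[u,v,1]*z; return R.T@(c-t)
th=np.radians(3.75);Rf=np.array([[np.cos(th),-np.sin(th)],[np.sin(th),np.cos(th)]])
def prof(p0,p1,n):
    for s in np.linspace(0,1,n):
        u,v=np.round(np.array(p0)*(1-s)+np.array(p1)*s).astype(int); X=pt(u,v); f=Rf.T@(X[:2]-[.5632,.0989]); print(u,v,(f*1000).round(1),round(X[2]*1000,1))
for k in [(-10),(40)]:
    f0=Rf@[.065,k/1000-.02]+[.5632,.0989];f1=Rf@[.045,k/1000-.02]+[.5632,.0989]
    print('rail cross');prof(proj(a,[*f0,.03]),proj(a,[*f1,.022]),14)
f0=Rf@[.040,.080]+[.5632,.0989];f1=Rf@[.040,.055]+[.5632,.0989]
print('stop cross');prof(proj(a,[*f0,.034]),proj(a,[*f1,.022]),14)
print('leg flatness')
for q in [(.043,-.04),(.043,0),(.043,.04),(.02,-.005+.0)]:
    u,v=np.round(proj(a,[*(Rf@q+[.5632,.0989]),.022])).astype(int);print(q,pt(u,v)[2])
```

```text
rail cross
242 102 [ 65.1 -30.4] 34.2
244 105 [ 63.6 -30.2] 36.2
246 107 [ 62.4 -30.1] 34.6
249 109 [ 61.  -30.5] 35.5
251 112 [ 59.5 -30.2] 35.4
253 114 [ 58.2 -30.2] 34.6
256 116 [ 56.8 -30.6] 36.1
258 118 [ 55.6 -30.6] 36.2
260 121 [ 54.  -30.2] 34.3
263 123 [ 51.3 -30. ] 22.8
265 125 [ 50. -30.] 23.1
267 128 [ 48.2 -29.7] 22.5
270 130 [ 46.4 -30. ] 21.8
272 132 [ 45.2 -30.1] 22.9
rail cross
169 179 [65.2 17.6] 35.4
172 181 [63.6 17.4] 35.4
174 183 [62.3 17.7] 34.9
177 184 [61.  16.6] 36.1
179 186 [59.7 17.2] 34.8
182 188 [58.1 16.7] 35.6
185 190 [56.4 17.1] 33.9
187 191 [55.5 16.3] 35.3
190 193 [53.7 16.5] 34.2
192 195 [51.3 21. ] 22.9
195 196 [49.7 20.7] 21.8
198 198 [48.1 19.9] 23.2
200 200 [46.6 20.1] 22.9
203 201 [45.1 19.5] 22.8
stop cross
131 291 [39.9 79.7] 34.5
134 287 [40.3 76.4] 34.8
136 284 [40.6 74.7] 34.1
139 281 [40.3 73.5] 32.4
142 278 [39.9 72.5] 30.3
145 275 [39.3 72.9] 26.4
147 272 [39.  73.4] 22.7
150 269 [38.8 71.5] 21.6
153 265 [39.6 66.9] 23.5
156 262 [39.4 65.2] 22.2
159 259 [39.6 61.8] 23.2
161 256 [39.9 59.8] 22.8
164 253 [40.1 56.6] 23.9
167 250 [40.  54.6] 22.8
leg flatness
(0.043, -0.04) 0.02167521592691298
(0.043, 0) 0.023201821448426585
(0.043, 0.04) 0.022420406510924036
(0.02, -0.005) 0.010218123861396427
```

>>> play_rows(
  moves=[
    {"hand": -1,"slide": [-0.04,0,0],"spin": 0},
    {"hand": -1,"slide": [0,0,0],"spin": 0},
    {"hand": -1,"slide": [0,0,0],"spin": 0},
    {"hand": -1,"slide": [0,0,0],"spin": 0},
    {"hand": -1,"slide": [0,0,0],"spin": 0},
    {"hand": -1,"slide": [0,0,0],"spin": 0},
    {"hand": -1,"slide": [0,0,0],"spin": 0},
  ],
)

```text
time: 26.25
eef_pos: [0.5667, 0.1222, 0.1011]
ee_rot: [2.932, -1.104, -0.009]
wrist_force: [-12.2, -16.9, 13.2]
opening: 0.0126
```

```bash
python3 st.py
python3 - <<'E'
from h import *
p,d,m=grab('top'); cv2.imwrite('pics/top10.png',cv2.convertScaleAbs(cv2.resize(p[...,::-1],(800,600)),alpha=1.4))
E
```

```text
phi -41.270655491889336 tilt [-0.00854224 -0.00604012]
26.25 F fix -13.240655660059886 -16.062049562376565 13.173898505498377 tq [-5.54  3.85  0.07] tcp fix 0.00505864437540677 0.02300201091550804
```

View pics/top10.png

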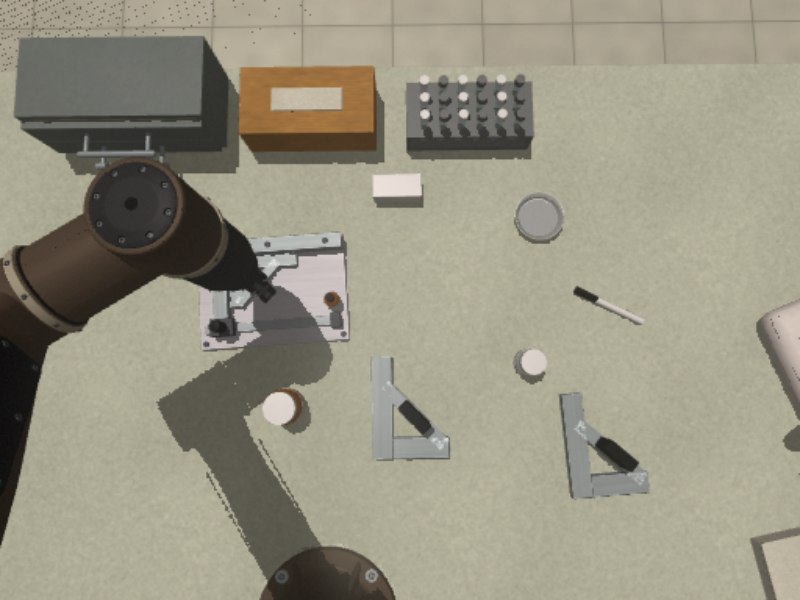

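```bash
python3 -c "
from workcell import arm
print(arm.hand_in())"
```

```text
the job is handed in; nothing more can be done
None
```

The job is handed in at about 26 s of the 66 s allowed. The side stop is home against the end stop. The smallest square is still gripped and pressed into the corner against both faces.

**What I did**
- I gripped the knob and slid the side stop 74 mm, until it stopped with about 11 N on the wrist. The picture afterwards showed the bar against the end block.
- I took the small square by its grip at 80 N and set it on the plate about 20 mm short of both faces. I then pushed it diagonally into the corner and evened out the push on the two faces.

**Last checks**
- **Position:** the tool stands at fixture (5.1, 23.0) mm, and the seated value is (5, 23) mm.
- **Push:** the force is about 13 N towards the back rail, 16 N towards the side stop and 13 N downwards. It did not creep over about 0.9 s of holding.
- **Flush:** the twist at the wrist is near zero, with the angle matching the rail. Wrist-camera depth, taken just before the last small push adjustment, showed no plate-level gap at the rail or the stop. It read the leg top level at 22–23 mm.
- **Other things:** the last top view shows the other items where they were.

**What did not fully agree**
- The top camera and the wrist camera put the fixture about 4 mm apart. I used the wrist measurement, and contact agreed with it.
- The tool leans about 0.6° under the push, so the square could be tilted by a few tenths of a degree. The depth check is too coarse to rule that out.
- Wall friction means the true force on each leg may be somewhat lower than the figures above.

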